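# Bolt the sprung lid of the plunger case

### The job

Press the sprung lid of the green plunger case shut and, keeping it down, push its bolt across by the red tab into the keeper until it is fully home: tip seated on the rubber end buffer with a firm push of about 15 N, no harder. Let go, leaving the bolt seated and the lid held shut by it; do not crush the lid on its seal, and leave the other things on the bench where they are.

Things in the scene. Friction and masses are not known exactly. Their poses are not given: they have to be found in the camera images.
- case: Green steel box, 180 mm (its x) by 200 mm (y), fixed to the bench; the lid rests on its rim 90 mm up. Origin: centre of its underside, on the bench; z up, x towards the lid's hinge (away from the robot at yaw 0), y towards the keeper. The hinge line runs along y at x = 90 mm, z = 90 mm.
- lid (a joint): Angle of the lid, rad: 0 shut on the seal, growing as its free (-x) edge rises. Lid: green plate 180 x 200 x 8 mm, underside level with the hinge line. A spring holds it up at about 0.32; about 6 N down on the bolt's bar holds it shut. The bar lies on top, parallel to y, its axis 155 mm from the hinge line and 19 mm above the underside (case x = -65, z = 109 mm when shut).
- slide (a joint): Travel of the bolt along the lid's +y, m: 0 drawn back. Its friction is about 4 N, up to 6 N with the tip rubbing in the keeper. The tip reaches the keeper's mouth at 0.010. The tip meets the end buffer at a travel preset differently on every case, anywhere from 0.030 to 0.060, out of sight: it can only be felt. The buffer then gives about 4 N per mm.
- bolt: Round steel bar, 14 mm diameter, sliding on the lid, with an upright red tab: 12 mm thick along the bar, 22 mm across. Origin: on the bar's axis under the tab, at case y = -55 mm + travel; y along the bar to the tip, z out of the lid. The bar beside the tab may be pressed to push the lid down, and the tab pinched or pushed.
- tab (a point): Middle of the red tab's top edge, 36 mm above the bar's axis (29 mm above its top). The three steel guides round the bar are 10 mm long, 26 mm wide, centred at case y = -95, 50 and 85 mm, their tops 32 mm above the lid's underside; the bar is bare for about 35 mm on each side of the tab's middle.
- bolt_tip (a point): Tip of the bolt, 151 mm along y from the bolt's origin; its last 6 mm taper from 14 to 8 mm diameter.
- keeper: Origin: centre of the mouth of the keeper, a steel square sleeve fixed to the case's left (+y) side, 30 x 30 mm outside, 70 mm long; inside 18 mm wide (case x) and 17 mm high, so the lid must be within about 4 mm of shut at the bolt for the tip to enter.
- end_stop: Brass plate closing the keeper's far end, with an adjustable rubber end buffer inside. Origin: the inner face of the plate, 70 mm beyond the mouth on the keeper's axis. The buffer's face, hidden inside the keeper, stands 20 to 50 mm nearer the mouth and is what the bolt seats against; the bolt's friction keeps it lightly pressed on the buffer after letting go.
- seal: Black rubber strip, 170 x 12 mm, on the case's front rim, on which the lid's front edge closes. Origin: 4 mm below its top, in its middle.
- vial: Small clear jar with a red cap, 34 mm diameter, 85 mm high, standing beside the case. Leave alone.
- screwdriver: Screwdriver with a green handle lying beside the case. Leave alone.
- valve_holder: Dark steel turned part, 32 mm diameter, 50 mm high, standing beside the case. Leave alone.

How it is judged (in metres and radians):
On the way, in this order (a step that is already met when the one before it is completed fails the run):
1. the lid is pressed down onto its seal (below 0.03 rad) (value of joint lid below 0.03 rad), for 0.1 s.
2. the bolt is in the keeper and seated on the end buffer with at least 6 N (value of joint slide above 0.028 m and contact force between bolt and end_stop above 6 N), for 0.15 s.
At the end, for the whole second after the job is handed in: The bolt is in the keeper (travel over 0.028 m), still resting on the end buffer (over 0.2 N) after having been seated on it with 6 to 18 N, and holds the lid shut (below 0.02 rad); both are at rest and the robot has let go (value of joint slide above 0.028 m and contact force between bolt and end_stop above 0.2 N and value of joint lid below 0.02 rad and velocity of joint slide below 0.005 m/s and velocity of joint lid below 0.02 rad/s); the robot touches nothing.
It fails at once if the bolt is rammed against the end buffer (over 18 N) (contact force between bolt and end_stop above 18 N).
It fails at once if the bolt is forced against the keeper (over 30 N) (contact force between bolt and keeper above 30 N).
It fails at once if the lid is crushed on its seal (over 30 N) (contact force between seal and anything else above 30 N).
It fails at once if the vial, the screwdriver or the valve holder is moved (over 20 mm) (distance of any of vial, screwdriver, valve_holder from where it was at the start of the episode above 0.02 m).
It also fails if it takes over 48 s, if anything falls off the work surface, if the arm or the gripper's body presses on something with over 40 N, if the wrist force passes 120 N, or if a joint passes its speed limit or range.

### The arm

A 6-joint arm with a two-finger parallel gripper is mounted at the origin on the work surface. World frame = base frame: x ahead of the robot, y to its left, z up, the work surface at z = 0. Lengths are in m, angles in degrees, forces in N, time in s.
With the tool pointing down it reaches from about 0.4 to 0.825 m from the base axis. Payload 7 kg.
Tool frame: the origin (TCP) lies midway between the tips of the shut fingers; the grasp point (between the pads) lies 19 mm behind it; z points along the fingers, y is the line along which they close (so a half turn about z gives the same grasp; the last joint's range is limited). The gripper opens to 88 mm and grips with 3 to 60 N. Pads are 19 mm wide; open, the fingers measure 130 mm over their backs; the gripper's body (78 mm by 193 mm) begins 47 mm behind the grasp point.
Start: joints at [80.564, 20.546, 0.682, 0, -70.136, -16.507], TCP at [0.295, 0.607, 0.227] pointing down, gripper open.
Joint ranges: [-176.03, 176.03], [-82.01, 121.73], [-58.28, 71.71], [-173.87, 95.51], [-174.79, -0.11], [-173.66, 173.66]. Speed limits (degrees/s): [136.94, 136.94, 172.46, 180, 180, 180].

### API

Orientations are given as a 3x3 rotation matrix whose columns are the frame's x, y, z axes.
In Python, from rig import robot gives the robot as it stands. Calls block until the motion is done:
- robot.goto(position, orientation): joint-space move of the TCP to a pose.
- robot.servo_line(position, ori=None, speed=0.15): straight line of the TCP; ori=None keeps the orientation; speed is the mean speed in m/s.
- robot.movej(angles): joint-space move.
- robot.move_gripper(opening): opening from 0.0 (shut) to 1.0 (fully open); the grip force is fixed at half the most; returns when the fingers have stopped.
- robot.dwell(seconds).
- robot.ik(position, orientation): joint angles nearest the present ones, or None.
- robot.grab_frame(name): name is "scene" or "top" or "wrist"; returns (picture, depth): 384x512x3 uint8, red, green, blue; 384x512 float32, m along the optical axis (not along the pixel's ray), 0 where there is no reading.
- robot.camera_info(name): a dict with "vfov" (degrees; the focal length in pixels is half the picture's height over the tangent of half this angle, whatever the lens; pixels are square), "cx", "cy" (the principal point, pixels), "view" (4x4, takes a point from world to camera coordinates); the wrist camera has in their place "T_tool_cam" (4x4, takes a point from camera to tool coordinates, whose origin is the TCP and whose axes are the flange's). Camera axes: x right, y down, z forward; pixel columns grow to the right and rows downward; lengths in m; the calibration is good to about 2 mm. A picture is of the moment at which its call begins: read the wrist's pose just before it. camera_info takes no time and is no camera call.
A pose or a line that the arm cannot do raises robot.Unreachable and nothing moves.
- robot.job_done(): hands the job in; it is judged then, once.
Readings, each from a call of its own:
- robot.read_t(): time.
- robot.read_qpos(): joint angles.
- robot.read_qvel(): joint speeds.
- robot.read_effort(): joint torques, N m.
- robot.read_position(): TCP position.
- robot.read_tcp_rot(): TCP orientation.
- robot.read_force(): force on the tool from outside, world axes, zero at the start.
- robot.read_ft_torque(): the same for the moment, N m.
- robot.read_grip_width(): opening from 0.0 (shut) to 1.0 (fully open).
- robot.read_finger_force(): force on a finger pad.
Only numpy, scipy, OpenCV 4.12 (cv2) and the standard library are available. Lean on these libraries where they do the work, as an engineer would, in place of code of your own. Each camera call takes 0.05 s, during which the arm holds its last target. There are 200 camera calls.

## Working session

There is one attempt and no reset: what is moved stays moved. The work goes in short steps, each a Python script; the robot and the scene stay as the last script left them, time stands still between calls to the robot, and variables do not carry over. Pictures are saved under pics/ and viewed, at most 10 in all, crops included, and the job is handed in when it is done.

```bash
ls; mkdir -p pics; python3 - <<'E'
from rig import robot
import cv2,numpy as np
for n in("scene","top"):
    p,d=robot.grab_frame(n); cv2.imwrite(f"pics/{n}0.png",p[:,:,::-1]); np.savez(f"pics/{n}0.npz",p=p,d=d)
    print(n,robot.camera_info(n))
print(robot.camera_info("wrist")); print(robot.read_t(),robot.read_tcp_rot(),robot.read_force(),robot.read_grip_width())
E
```

```text
pics
scene {'vfov': 49.644340117827944, 'cx': 253.57151067940507, 'cy': 190.90532677060656, 'view': array([[-0.17098881,  0.9852571 ,  0.00559287,  0.04502758],
       [ 0.69591628,  0.12478891, -0.70719747, -0.33346285],
       [-0.69746926, -0.11703068, -0.70699396,  1.47009767],
       [ 0.        ,  0.        ,  0.        ,  1.        ]])}
top {'vfov': 42.52702797294239, 'cx': 256.210512616762, 'cy': 199.4258191128087, 'view': array([[-0.00446662, -0.99987791,  0.01497392,  0.03088185],
       [-0.98897131,  0.00220013, -0.1480909 ,  0.63073612],
       [ 0.14803987, -0.01547024, -0.98886039,  1.30380257],
       [ 0.        ,  0.        ,  0.        ,  1.        ]])}
{'vfov': 71.05782332305189, 'cx': 251.8872721794379, 'cy': 190.00312582428649, 'T_tool_cam': array([[-7.68343063e-05, -9.63549484e-01, -2.67530160e-01,
         7.29460628e-02],
       [ 9.99999621e-01,  1.58013990e-04, -8.56309341e-04,
         3.68158271e-04],
       [ 8.67369931e-04, -2.67530125e-01,  9.63549106e-01,
        -1.57416771e-01],
       [ 0.00000000e+00,  0.00000000e+00,  0.00000000e+00,
         1.00000000e+00]])}
0.1 [[ 8.99183877e-01 -4.37570661e-01 -5.21349679e-04]
 [-4.37570949e-01 -8.99182808e-01 -1.39385588e-03]
 [ 1.41121770e-04  1.48146021e-03 -9.99998893e-01]] [-0.23182728  0.71764588 -0.06453517] 0.9947434214201867
```

View pics/scene0.png

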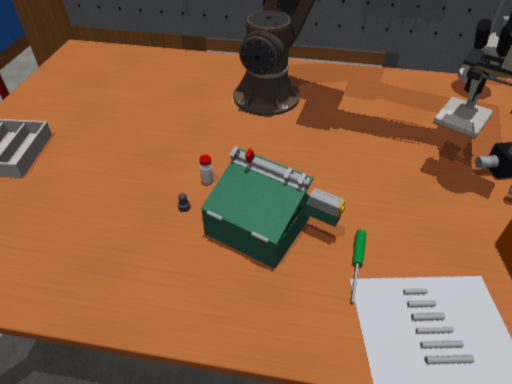

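View pics/top0.png

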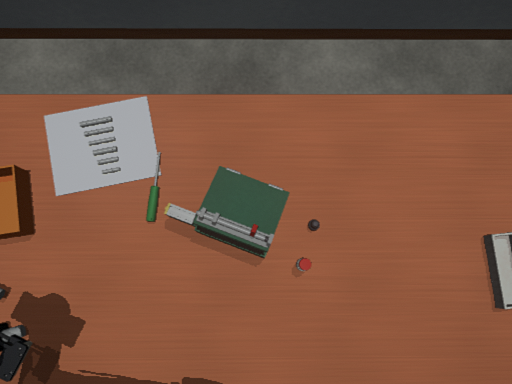

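The scene view shows the green case at (258,205), red tab at (250,155) and keeper at (325,203). In the top view the tab is at (255,230), the keeper at (180,214), the vial at (304,264), the valve holder at (314,225) and the screwdriver at (153,200). I'll triangulate the tab from both views, then look closer with the wrist camera.

```bash
cat > h.py <<'E'
import numpy as np, cv2
from rig import robot
def K(c): 
    f=192/np.tan(np.radians(c["vfov"]/2)); return np.array([[f,0,c["cx"]],[0,f,c["cy"]],[0,0,1]])
def view(name,R=None,p=None):
    c=robot.camera_info(name)
    if name!="wrist": return K(c),c["view"]
    T=np.eye(4);T[:3,:3]=R;T[:3,3]=p
    return K(c),np.linalg.inv(T@c["T_tool_cam"])
def tri(views,pix):   # least squares of any number of rays; returns point and residual
    A=[];b=[]
    for (k,V),uv in zip(views,pix):
        d=V[:3,:3].T@np.linalg.solve(k,[*uv,1]);d/=np.linalg.norm(d);o=-V[:3,:3].T@V[:3,3]
        M=np.eye(3)-np.outer(d,d);A.append(M);b.append(M@o)
    A=np.vstack(A);b=np.hstack(b);x=np.linalg.lstsq(A,b,rcond=None)[0]
    return x,np.abs(A@x-b).max()
def deproj(kv,uv,d):
    k,V=kv; return V[:3,:3].T@(np.linalg.solve(k,[*uv,1])*d-V[:3,3])
def rot(a,s=1): # tool down, tool x at world angle a (deg)
    c,s_=np.cos(np.radians(a)),np.sin(np.radians(a)); return np.array([[c,s_,0],[s_,-c,0],[0,0,-1]])
E
python3 - <<'E'
from h import *
pts=[]
for n,(u0,u1,v0,v1) in {"scene":(235,265,145,165),"top":(245,265,220,240)}.items():
    z=np.load(f"pics/{n}0.npz");p=z["p"].astype(int);d=z["d"]
    m=(p[:,:,0]>100)&(p[:,:,1]<50); s=np.zeros_like(m);s[v0:v1,u0:u1]=1;m&=s
    v,u=np.nonzero(m);uv=(u.mean(),v.mean());pts.append(uv);print(n,m.sum(),uv,deproj(view(n),uv,np.median(d[m])))
print(tri([view("scene"),view("top")],pts))
z=np.load("pics/top0.npz")
for uv in [(205,216),(269,241),(180,213),(230,172),(283,190),(153,205),(304,264),(314,225)]: print(uv,deproj(view("top"),uv,z["d"][uv[1],uv[0]]).round(4))
for a in(70,-110):
    for pos in([.53,-.0,.30],[.53,.0,.15],[.5,-.07,.14]): print(a,robot.ik(pos,rot(a)))
E
```

```text
scene 37 (np.float64(248.7027027027027), np.float64(152.59459459459458)) [0.54436165 0.03637339 0.19438284]
top 35 (np.float64(253.97142857142856), np.float64(228.11428571428573)) [0.53877108 0.03679016 0.1939655 ]
(array([0.53922779, 0.03609723, 0.19011859]), np.float64(0.0006510866910806531))
(205, 216) [0.5717 0.1576 0.1667]
(269, 241) [5.086e-01 1.000e-04 1.788e-01]
(180, 213) [0.5848 0.2257 0.1219]
(230, 172) [0.6959 0.0986 0.1027]
(283, 190) [ 0.6475 -0.041   0.1021]
(153, 205) [0.6191 0.3143 0.0248]
(304, 264) [ 0.4544 -0.0949  0.0827]
(314, 225) [ 0.5599 -0.1279  0.0491]
70 [ 21.2161157    4.42627763 -10.64745851   0.         -74.92626386
 138.7838843 ]
70 [ 21.2161157   10.68664944 -23.71427417   0.         -55.59907639
 138.7838843 ]
70 [ 14.3575743    8.96979297 -27.41375528   0.         -53.61645175
 145.6424257 ]
-110 [ 21.2161157    4.42627763 -10.64745851   0.         -74.92626386
 -41.2161157 ]
-110 [ 21.2161157   10.68664944 -23.71427417   0.         -55.59907639
 -41.2161157 ]
-110 [ 14.3575743    8.96979297 -27.41375528   0.         -53.61645175
 -34.3575743 ]
```

```bash
python3 - <<'E'
from h import *
for i,p in enumerate([[.50,.11,.30],[.60,.075,.30]]):
    robot.goto(p,rot(-110)); robot.dwell(.2)
    R=robot.read_tcp_rot();q=robot.read_position();im,d=robot.grab_frame("wrist")
    np.savez(f"pics/w{i}.npz",p=im,d=d,R=R,q=q)
    cv2.imwrite(f"pics/w{i}.png",cv2.resize(im[:,:,::-1],(800,600),interpolation=cv2.INTER_CUBIC))
    print(q,R.round(4).tolist(),robot.read_t(),robot.read_force())
E
```

```text
[0.50000659 0.11065197 0.29974345] [[-0.3409, -0.9401, -0.0004], [-0.9401, 0.3409, -0.0002], [0.0003, 0.0003, -1.0]] 2.3083 [-0.20941013  0.08536221 -0.00325449]
[0.59950268 0.07537681 0.30057127] [[-0.3413, -0.94, 0.0007], [-0.94, 0.3413, 0.0004], [-0.0006, -0.0006, -1.0]] 3.0583 [-0.85483386 -0.67862913  0.56527421]
```

View pics/w0.png

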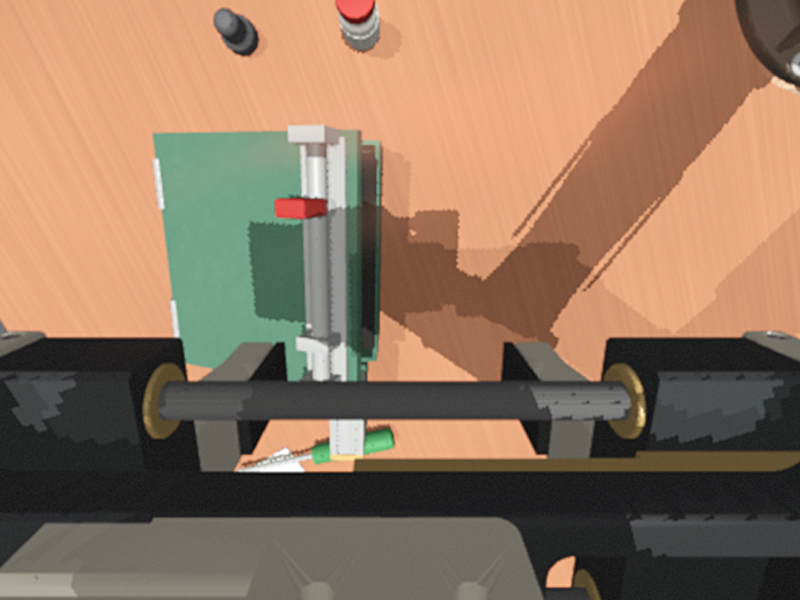

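View pics/w1.png

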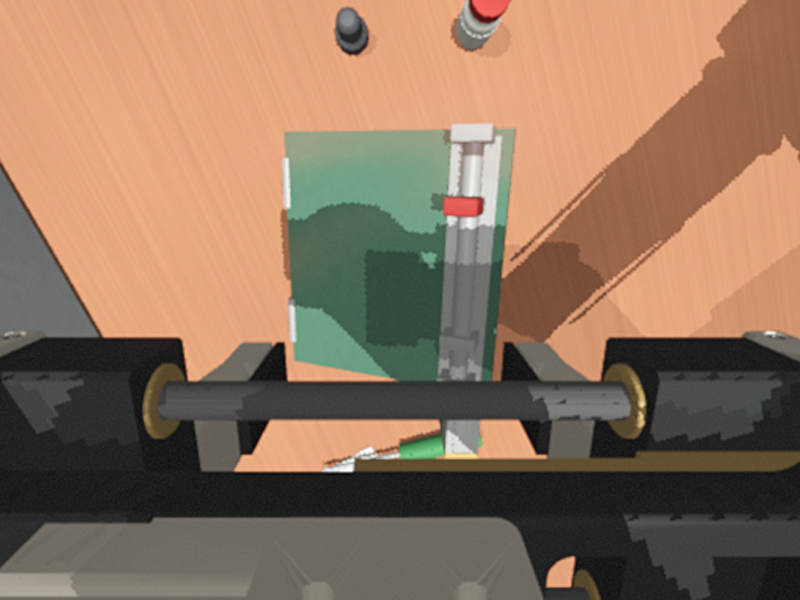

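Both wrist views show the lid open: tab at (300,208) and (463,206), -y guide at (310,133) and (473,132), hinge corners at (153,133)/(168,362) and (285,132)/(294,362). I'll enlarge the bolt's -y end in both for better pixels.

```bash
python3 - <<'E'
import cv2,numpy as np
o=[]
for i,(u,v) in enumerate([(165,70),(272,70)]):
    im=np.load(f"pics/w{i}.npz")["p"][v:v+75,u:u+64-14+0]
    o.append(cv2.resize(im,None,fx=8,fy=8,interpolation=cv2.INTER_NEAREST))
cv2.imwrite("pics/crop1.png",np.hstack(o)[:,:,::-1])
E
```

```text
(no output)
```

View pics/crop1.png

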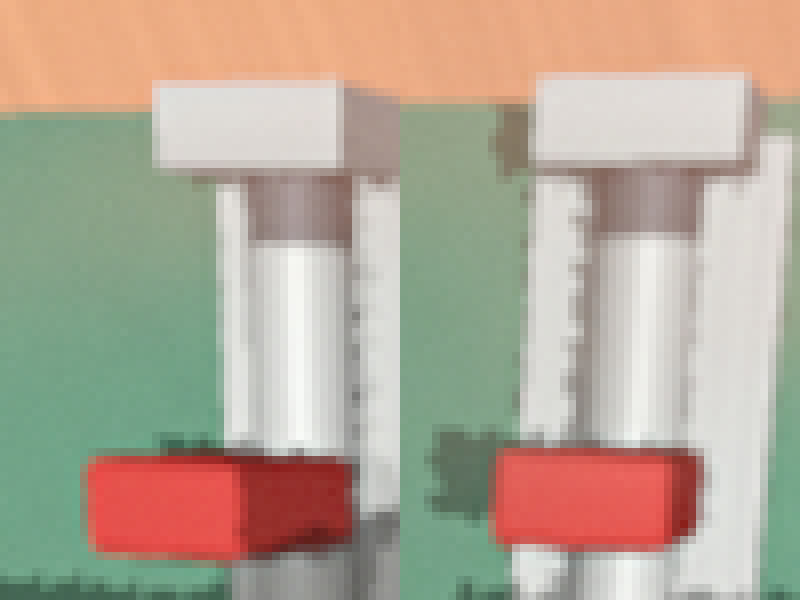

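The crops show the tab's top face centred at full-picture (185.0,132.8) and (294.4,131.8), and the -y guide's top at (195.6,85.1) and (301.9,84.4). Next I'll fit the case pose and lid angle.

```bash
python3 - <<'E'
from h import *
from scipy.optimize import least_squares
vs=[]
for i in(0,1):
    z=np.load(f"pics/w{i}.npz"); vs.append(view("wrist",z["R"],z["q"]))
obs={"tab":((155,-.055,55),(185.0,132.8),(294.4,131.8)),"guide":((155,-.095,32),(195.6,85.1),(301.9,84.4)),
"hA":((0,-.1,8),(97.9,85.1),(182.4,84.5)),"hB":((0,.1,8),(118.4,233),(188.2,231.7)),"free":((180,-.1,8),(231,83),(330,82))}
for k,(m,a,b) in obs.items(): print(k,tri(vs,[a,b]))
def model(P,m):
    cx,cy,yaw,q=P;r,y,h=m[0]/1e3,m[1],m[2]/1e3
    p=np.array([.09-(r*np.cos(q)-h*np.sin(q)),y,.09+r*np.sin(q)+h*np.cos(q)])
    c,s=np.cos(yaw),np.sin(yaw);return np.array([cx+c*p[0]-s*p[1],cy+s*p[0]+c*p[1],p[2]])
def res(P):
    o=[]
    for k,(m,*ab) in obs.items():
        for (kk,V),uv in zip(vs,ab):
            x=kk@(V[:3,:3]@model(P,m)+V[:3,3]);o+=list((x[:2]/x[2]-uv)*(1 if k in("tab","guide") else .5))
    return o
f=least_squares(res,[.6,.06,-.34,.32],loss="soft_l1");print(f.x,np.degrees(f.x[2]));print(np.round(res(f.x),1))
np.save("pose.npy",f.x)
for k in obs: print(k,model(f.x,obs[k][0]).round(4))
E
```

```text
tab (array([0.54240141, 0.03564034, 0.19241732]), np.float64(6.834671661938574e-06))
guide (array([ 0.51889357, -0.00376525,  0.17204754]), np.float64(8.354112849397709e-05))
hA (array([ 0.64509246, -0.05760389,  0.09733232]), np.float64(6.485152045149906e-05))
hB (array([0.72529212, 0.13485867, 0.08107858]), np.float64(0.00028247697461505905))
free (array([0.48576792, 0.00352514, 0.15044403]), np.float64(6.319491561935944e-05))
[ 0.59503603  0.06999212 -0.36851383  0.3495551 ] -21.114286972600627
[-0.7 -4.1  0.7 -4.1  0.   1.3  0.3  1.1 -0.   0.4 -0.   0.4 -1.1 -0.
  0.5  0.2 -1.1  0.2  0.3  0.2]
tab [0.5409 0.0319 0.1948]
guide [ 0.5191 -0.0025  0.1731]
hA [ 0.6455 -0.0567  0.0975]
hB [0.7176 0.1299 0.0975]
free [0.4878 0.0042 0.1592]
```

```bash
cat >> h.py <<'E'
def case2w(P,p):
    c,s=np.cos(P[2]),np.sin(P[2]);return np.array([P[0]+c*p[0]-s*p[1],P[1]+s*p[0]+c*p[1],p[2]])
E
python3 - <<'E'
from h import *
from scipy.optimize import least_squares
vs=[]
for i in(0,1):
    z=np.load(f"pics/w{i}.npz"); vs.append(view("wrist",z["R"],z["q"]))
obs=[((155,-.055,55),0,(185.0,132.8)),((155,-.055,55),1,(294.4,131.8)),((155,-.095,32),0,(195.6,85.1)),((155,-.095,32),1,(301.9,84.4)),
((0,-.1,8),0,(97.9,85.1)),((0,-.1,8),1,(182.4,84.5)),((0,.1,8),1,(188.2,231.7)),((180,-.1,8),0,(231,83)),((180,-.1,8),1,(330,82))]
def res(P):
    o=[]
    for (r,y,h),i,uv in obs:
        r,h,q=r/1e3,h/1e3,P[3]
        if h==.055:y+=P[4]
        p=case2w(P,[.09-(r*np.cos(q)-h*np.sin(q)),y,.09+r*np.sin(q)+h*np.cos(q)])
        k,V=vs[i];x=k@(V[:3,:3]@p+V[:3,3]);o+=list((x[:2]/x[2]-uv)*(1 if r==.155 else .5))
    return o
f=least_squares(res,[.6,.06,-.34,.32,0],loss="soft_l1");P=f.x
print(P,np.degrees(P[2]));print(np.round(f.fun,1));np.save("pose.npy",P)
yc=-.055+P[4]-.006-.0095-.003; R=rot(np.degrees(P[2])-90)
a,b,c=[case2w(P,p) for p in([-.045,yc,.21],[-.0475,yc,.170],[-.063,yc,.123])]
print(yc,a,b,c)
robot.move_gripper(0.0)
robot.goto(a,R); robot.dwell(.2); print(robot.read_t(),robot.read_force(),robot.read_position(),robot.read_grip_width())
R0=robot.read_tcp_rot();q=robot.read_position();im,d=robot.grab_frame("wrist")
cv2.imwrite("pics/w2.png",cv2.resize(im[:,:,::-1],(800,600)))
E
```

```text
[ 0.59535996  0.06869766 -0.36989151  0.34225361  0.00495993] -21.1932222602625
[-0.2  0.   0.4  0.   0.2  0.3  0.2  0.1 -0.3 -0.1 -0.3 -0.1  0.1 -0.2
 -1.1 -0.3  0.1 -0.2]
-0.06854007002695273 [0.52862525 0.02106133 0.21      ] [0.52629433 0.02196511 0.17      ] [0.51184265 0.02756859 0.123     ]
5.2583 [ 0.13036645 -0.35146899 -0.00545943] [0.52971501 0.02162328 0.21076164] 0.0027576818579875327
```

View pics/w2.png

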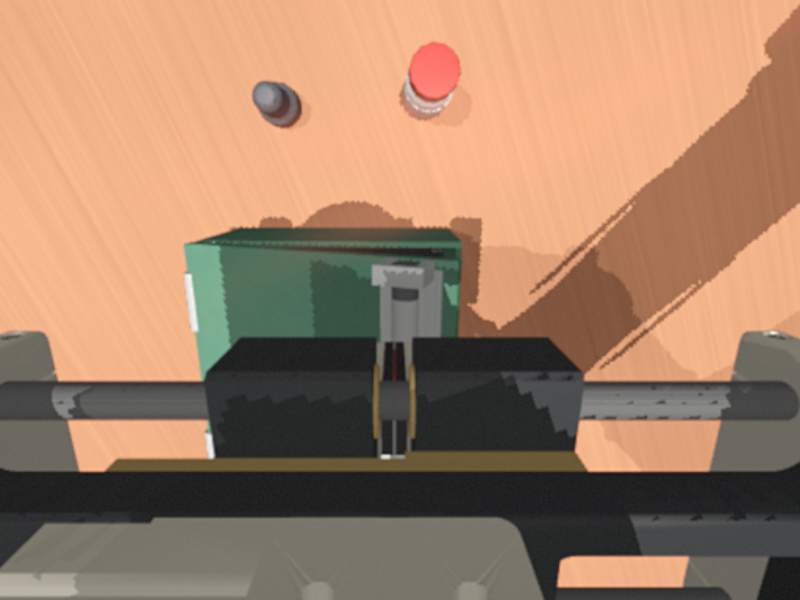

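The wrist view shows the shut fingers over the bar on the -y side of the tab. Bar and seam line up near column 400, the -y guide (405,275) is clear, and the vial and valve holder are well away. Pressing now.

```bash
cat >> h.py <<'E'
def F(P,n=3):
    f=np.mean([robot.read_force() for _ in range(n)],0);c,s=np.cos(P[2]),np.sin(P[2])
    return np.array([c*f[0]+s*f[1],-s*f[0]+c*f[1],f[2]])   # case axes
def w2case(P,p):
    d=np.asarray(p)-[P[0],P[1],0];c,s=np.cos(P[2]),np.sin(P[2]);return np.array([c*d[0]+s*d[1],-s*d[0]+c*d[1],d[2]])
E
python3 - <<'E'
from h import *
P=np.load("pose.npy");yc=-.0685
for p,v in(([-.0475,yc,.172],.08),([-.062,yc,.128],.06)):
    robot.servo_line(case2w(P,p),speed=v);print(robot.read_t(),w2case(P,robot.read_position()).round(4),F(P).round(1))
z=.128;p=[-.062,yc,z]
for i in range(20):
    f=F(P)
    if f[2]>11 or abs(f[1])>8: break
    z-=.001; robot.servo_line(case2w(P,[-.0625,yc,z]),speed=.02)
    print(round(robot.read_t(),2),round(z,4),w2case(P,robot.read_position()).round(4),F(P).round(1))
E
```

```text
5.9333 [-0.0473 -0.0683  0.1722] [-0.   0.4 -0.2]
6.8583 [-0.0619 -0.0683  0.1282] [-2.2  1.9  5.8]
7.11 0.127 [-0.0622 -0.0683  0.1274] [-1.4  1.1  4.9]
7.36 0.126 [-0.0624 -0.0683  0.1264] [-2.9  3.1  5.4]
7.61 0.125 [-0.0626 -0.0683  0.1253] [-3.5  2.5  5.7]
7.86 0.124 [-0.0627 -0.0683  0.1243] [-3.2  3.4  5. ]
8.11 0.123 [-0.0628 -0.0684  0.1232] [-4.3  2.2  6.2]
8.36 0.122 [-0.0628 -0.0684  0.1222] [-5.7  2.8  7.1]
8.61 0.121 [-0.0629 -0.0684  0.1212] [-4.6  2.3  5.9]
8.86 0.12 [-0.0629 -0.0684  0.1202] [-5.1  2.4  6.7]
9.11 0.119 [-0.063  -0.0685  0.1192] [-4.5  2.2  7.2]
9.36 0.118 [-0.063  -0.0685  0.1182] [-4.8  1.4  6.4]
9.61 0.117 [-0.063  -0.0686  0.1172] [-5.8  1.4  6.5]
9.86 0.116 [-0.063  -0.0686  0.1162] [-5.5  2.2  6.7]
10.11 0.115 [-0.0629 -0.0686  0.1159] [-8.4  0.8 14.1]
```

The lid is shut at z = 0.116 with 14 N of press. Next comes the push along +y, holding the press force.

```bash
cat > push.py <<'E'
from h import *
import sys
P=np.load("pose.npy");y,z,ymax=-.0685,.115,float(sys.argv[1])
if len(sys.argv)>3: y,z=float(sys.argv[2]),float(sys.argv[3])
base=[];x=-.063
while y<ymax:
    f=F(P,5);push=-f[1]
    b=np.median(base[-8:]) if len(base)>=6 else 6.
    if push>b+9 or push>19 or f[2]>24: print("stop",f.round(1),b);break
    if push<b+3 and y>-.06: base.append(push)
    st=.001 if push<b+3 else .0004
    y+=st; z+=np.clip((f[2]-12)*.00007,-.0004,.0004)
    robot.servo_line(case2w(P,[x,y,z]),speed=.02)
    print(round(robot.read_t(),2),round(y,4),round(z,5),w2case(P,robot.read_position()).round(4),F(P,5).round(1),flush=True)
np.save("st.npy",[y,z])
E
python3 push.py -.054
```

```text
10.36 -0.0675 0.11514 [-0.063 -0.068  0.116] [-4.3 -2.  12.4]
10.61 -0.0665 0.11517 [-0.0631 -0.0674  0.116 ] [-3.6 -2.8 11.7]
10.86 -0.0655 0.11515 [-0.0631 -0.0665  0.1159] [-3.2 -3.4 12.4]
11.11 -0.0645 0.11518 [-0.0631 -0.0656  0.116 ] [-3.6 -3.  11.9]
11.36 -0.0635 0.11517 [-0.0631 -0.0646  0.116 ] [-2.8 -3.1 12.7]
11.61 -0.0625 0.11522 [-0.0631 -0.0636  0.116 ] [-2.4 -4.9 11.4]
11.86 -0.0615 0.11518 [-0.0631 -0.0626  0.116 ] [-4.2 -3.8 11.6]
12.11 -0.0605 0.11515 [-0.0631 -0.0616  0.116 ] [-3.3 -3.3 12.6]
12.36 -0.0595 0.11519 [-0.0631 -0.0606  0.116 ] [-2.5 -4.4 12.6]
12.61 -0.0585 0.11524 [-0.0631 -0.0596  0.116 ] [-3.6 -3.5 11.9]
12.86 -0.0575 0.11523 [-0.0631 -0.0586  0.116 ] [-2.8 -2.4 12.3]
13.11 -0.0565 0.11525 [-0.0631 -0.0576  0.116 ] [-2.9 -3.6 11.6]
13.36 -0.0555 0.11521 [-0.0631 -0.0566  0.116 ] [-4.4 -2.7 12.1]
13.61 -0.0545 0.11522 [-0.063  -0.0556  0.116 ] [-4.1 -3.4 11.8]
13.86 -0.0535 0.11521 [-0.0631 -0.0546  0.116 ] [-2.8 -4.2 11.7]
```

```bash
python3 push.py -.006 -.0535 .11521
```

```text
14.11 -0.0525 0.11519 [-0.0631 -0.0536  0.116 ] [-3.8 -2.5 11.1]
14.36 -0.0515 0.11513 [-0.0631 -0.0526  0.116 ] [-3.7 -3.6 11.8]
14.61 -0.0505 0.11511 [-0.063  -0.0515  0.116 ] [-3.2 -3.3 12.1]
14.86 -0.0495 0.11512 [-0.0631 -0.0506  0.116 ] [-3.8 -4.1 11.9]
15.11 -0.0485 0.11511 [-0.063  -0.0495  0.116 ] [-4.  -4.  11.9]
15.36 -0.0475 0.1151 [-0.063  -0.0485  0.116 ] [-3.3 -4.8 12.3]
15.61 -0.0465 0.11513 [-0.063  -0.0475  0.116 ] [-4.3 -3.4 11.6]
15.86 -0.0455 0.1151 [-0.0631 -0.0466  0.116 ] [-3.6 -3.7 11.8]
16.11 -0.0445 0.11508 [-0.0631 -0.0455  0.116 ] [-4.3 -4.4 12.7]
16.36 -0.0435 0.11514 [-0.063  -0.0446  0.116 ] [-2.6 -4.  11.6]
16.61 -0.0425 0.11511 [-0.063  -0.0435  0.116 ] [-3.5 -2.9 11.5]
16.86 -0.0415 0.11507 [-0.063  -0.0426  0.1159] [-4.  -3.6 12.3]
17.11 -0.0405 0.11509 [-0.063  -0.0416  0.116 ] [-3.4 -2.3 11.6]
17.36 -0.0395 0.11506 [-0.063  -0.0405  0.1159] [-4.2 -3.4 12.5]
17.61 -0.0385 0.1151 [-0.063  -0.0395  0.116 ] [-2.8 -3.5 12.4]
17.86 -0.0375 0.11513 [-0.063  -0.0385  0.116 ] [-2.5 -3.8 12. ]
18.11 -0.0365 0.11512 [-0.063  -0.0376  0.1159] [-3.6 -3.1 12.1
[... 1494 characters left out ...]
24.11 -0.0131 0.11526 [-0.063  -0.0154  0.116 ] [-0.9 -8.6 12.1]
24.36 -0.0127 0.11527 [-0.063  -0.0151  0.116 ] [-1.1 -8.4 11.4]
24.61 -0.0123 0.11523 [-0.063 -0.015  0.116] [-1.8 -9.7 13. ]
24.86 -0.0119 0.11529 [-0.063  -0.0143  0.116 ] [-0.3 -8.6 11.5]
25.11 -0.0115 0.11526 [-0.0629 -0.014   0.116 ] [-0.5 -8.6 12. ]
25.36 -0.0111 0.11526 [-0.0629 -0.0136  0.116 ] [-0.9 -9.3 11.5]
25.61 -0.0107 0.11522 [-0.0629 -0.0134  0.116 ] [ -0.1 -10.3  13.2]
25.86 -0.0103 0.1153 [-0.0629 -0.0133  0.116 ] [  0.9 -11.2  11.5]
26.11 -0.0099 0.11527 [-0.063  -0.0131  0.116 ] [  1.8 -10.9  12.3]
26.36 -0.0095 0.11529 [-0.0629 -0.0129  0.116 ] [ -0.5 -12.6  13.4]
stop [ -0.5 -12.6  13.4] 3.542514000127926
```

The buffer was felt at finger y ≈ -0.0167 (travel about 55 mm). The fingers then slid up to the tab, and the slope is now about 4 N/mm. I'll continue to a push of about 15–16 N and hold.

```bash
python3 push.py -.003 -.0095 .11529; python3 - <<'E'
from h import *
P=np.load("pose.npy"); robot.dwell(.3); print(robot.read_t(),F(P,10),w2case(P,robot.read_position()))
E
```

```text
26.61 -0.0091 0.11539 [-0.0629 -0.0127  0.116 ] [  1.7 -13.1  12.5]
26.86 -0.0087 0.11543 [-0.063  -0.0125  0.116 ] [  1.4 -13.4  11.3]
27.11 -0.0083 0.11538 [-0.063  -0.0122  0.116 ] [  2.1 -14.4  12.7]
27.36 -0.0079 0.11543 [-0.063  -0.0121  0.116 ] [  2.3 -14.8  13. ]
27.61 -0.0075 0.1155 [-0.063  -0.0119  0.116 ] [  4.  -15.5  12.6]
stop [  4.  -15.5  12.6] 6.0
27.9083 [  2.27608451 -16.17442378  12.59608229] [-0.06301915 -0.01190528  0.11598345]
```

```bash
python3 - <<'E'
from h import *
P=np.load("pose.npy")
for p,v in(([-.063,-.0075,.1215],.03),([-.063,-.021,.1215],.04),([-.063,-.021,.20],.1),([-.11,-.07,.30],.2)):
    robot.servo_line(case2w(P,p),speed=v);print(robot.read_t(),w2case(P,robot.read_position()).round(4),F(P,5).round(1))
robot.dwell(.2);im,d=robot.grab_frame("wrist")
cv2.imwrite("pics/w3.png",cv2.resize(im[:,:,::-1],(800,600)))
im,d=robot.grab_frame("scene")
cv2.imwrite("pics/s3.png",cv2.resize(im[120:250,180:380,::-1],None,fx=4,fy=4,interpolation=cv2.INTER_CUBIC))
E
```

```text
28.2583 [-0.0643 -0.0119  0.1203] [  1.8 -11.3   1.6]
28.7417 [-0.0628 -0.0209  0.1217] [ 0.3 -0.1 -0.5]
29.675 [-0.0634 -0.0212  0.1994] [1.3 0.8 0.6]
30.4333 [-0.1103 -0.0699  0.299 ] [ 0.3  0.  -0.7]
```

View pics/w3.png

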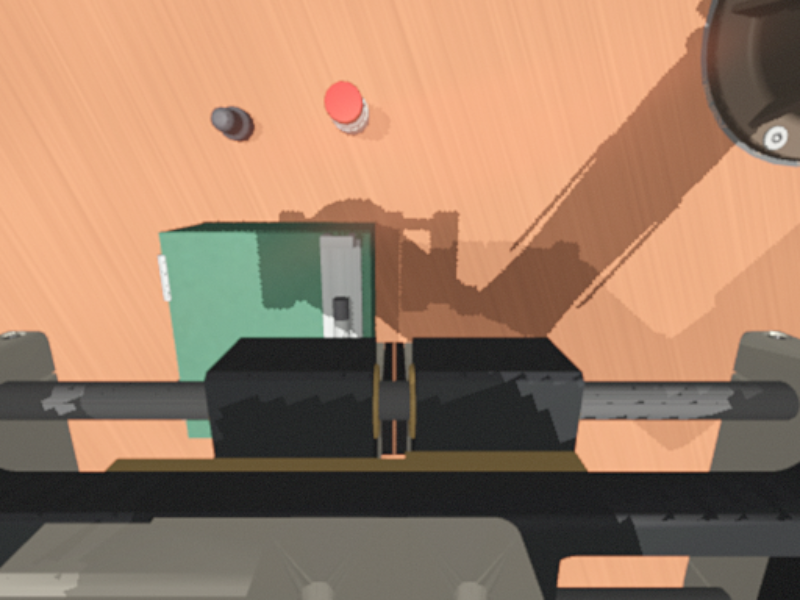

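View pics/s3.png

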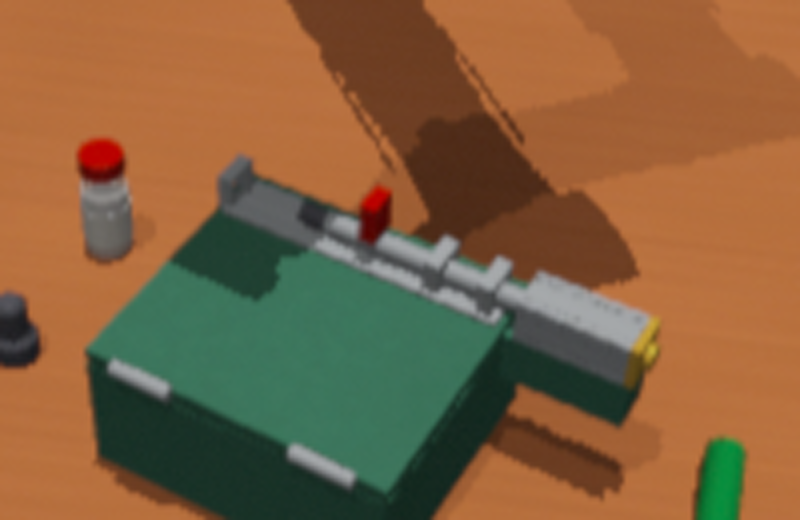

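The lid lies flat, the bolt runs into the keeper (bar entering at (515,290)), the tab is free at (375,215), and the vial, valve holder and screwdriver are undisturbed. Handing in.

```bash
python3 -c "
from rig import robot
print(robot.job_done(),robot.read_t())"
```

```text
the job is handed in; nothing more can be done
the job is handed in; nothing more can be done
```

The job is handed in, but no verdict came back. The lid is shut and held by the bolt, which is about 57 mm across and was seated with a 16 N push (about 11 N of that on the buffer, by estimate). The arm is clear, and the vial, screwdriver and valve holder look undisturbed.

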